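Step a push-to-turn gas selector to measure

TASK

On the blue control box, take the selector from standby (white arc) to flush (yellow arc), letting the knob click and spring fully out there, and then on to measure (green arc), again left sprung fully out and released. The knob leaves a notch only while it is pushed in, and each notch lies somewhere within its arc, so feel for the click. Never turn it on past green towards red, leave the white box's knob as it is and do not push the other things on the bench about.

Things in the scene. Friction and masses are not known exactly. Their poses are not given: they have to be found in the camera images.
- selector (a joint): turn angle, rad, of the blue box's knob, clockwise as seen facing the panel. Middles of the arcs: yellow 1.047, green 2.094, red 3.142, each 0.6 wide; white -0.45 to -0.15, its park slot from -0.45 to at least -0.17. One notch in each of yellow, green and red, up to 0.24 to either side of its arc's middle (hidden, all shifted alike, other each time); in a notch the knob has 0.07 play either way
- selector_push (a joint): how far the blue box's knob is pushed in, m: 0 sprung fully out, 0.010 fully in, on a firm stop (spring 3 N at the start, 10 N fully in). It can turn out of a notch only when more than 0.007 in. Let go between notches it stays caught about 0.007 in and can still be turned; turned over a notch it springs out if nothing holds it in
- selector_grip (a point): on the turning axis of the blue box's knob, mid bar grip. Black bar 48 mm long, 14 wide, 32 tall, on a flange 52 mm across, 7 thick; this point is 16 mm above the flange's top and 16 mm below the bar's top. x along the bar to its white-lined pointer end, y across the bar, z outwards along the turning axis (25 deg from vertical, leaning to the robot). Moves in and turns with the knob
- blue_console: fixed blue box 140 x 130 x 50 mm tilted 25 deg on a grey foot, aluminium panel facing up and to the robot; origin under the foot's centre, x away from the panel's front, z up. Panel centre (on the turning axis) 105 mm above origin; collar 60 mm across, 13.5 mm high; flange top 31 mm off the panel when out. Facing it: white arc left, yellow upper left, green upper right, red right
- other (a joint): turn angle of the same kind of knob on the white box, rad; to be left alone
- other_push (a joint): push-in of the white box's knob, m; to be left alone
- grey_console: the other control box, the same in size and build but white; origin under its foot. To be left alone
- cup_a: steel sample cup 44 mm across and 24 mm tall, bystander, origin at its underside
- cup_b: another such cup, bystander
- cup_c: another such cup, bystander, between the control boxes
- amber_bottle: amber bottle 60 mm across, 130 mm tall, bystander, origin at its underside
- white_jar: white jar 64 mm across, 70 mm tall, bystander, origin at its underside
- cup_tray: grey divided tray 140 x 100 x 35 mm, bystander, origin at its underside
- spatula: spatula 180 mm long, bystander lying on the bench

How it is judged:
By the outcome, as a careful person would: the job done as asked, in the order asked, and still so for the second after the job is handed in, with the robot touching nothing.
It also fails if it takes over 61 s, if anything falls off the work surface, if the arm or the gripper's body presses on something with over 40 N, if the wrist force passes 120 N, or if a joint passes its speed limit or range.

ROBOT

A 6-joint arm with a two-finger parallel gripper is mounted at the origin on the work surface. World frame = base frame: x ahead of the robot, y to its left, z up, the work surface at z = 0. Lengths are in m, angles in rad, forces in N, time in s.
With the tool pointing down it reaches from about 0.35 to 0.85 m from the base axis. Payload 8.1 kg.
Tool frame: the origin (TCP) lies on the front face of the gripper's body, between the roots of the fingers; the fingertips stand 73 mm ahead of it and the grasp point (between the pads) lies ctrl.grasp_offset ahead of it (ctrl.grasp_offset is the distance from the TCP to the grasp point, in m); z points along the fingers, y is the line along which they close (so a half turn about z gives the same grasp; the last joint's range is limited). The gripper opens to 85 mm and grips with 20 to 120 N. Pads are 22 mm wide; open, the fingers measure 114 mm over their backs; the gripper's body (76 mm by 85 mm) begins 54 mm behind the grasp point. The pads swing forward as they close: fully open they stand 13 mm farther back than shut.
Start: joints at [1.041, 0.13, 1.488, -0, 1.523, -0.085], TCP at [0.258, 0.542, 0.304] pointing down, gripper open.
Joint ranges: [-2.96, 2.96], [-0.89, 2.26], [0.02, 2.5], [-1.34, 4.48], [0, 2.73], [-2.66, 2.66]. Speed limits (rad/s): [2.39, 2.39, 2.79, 3.14, 3.14, 3.14].

INTERFACE

Orientations are given as a unit quaternion [w, x, y, z].
In Python, from bench import ctrl, kinematics, optics gives the robot as it stands. The module is installed in compiled form; this text tells all that it offers. Calls block until the motion is done:
- ctrl.move_ptp(position, orientation): joint-space move of the TCP to a pose.
- ctrl.movel(position, vel=0.15, rotation=None): straight line of the TCP; rotation=None keeps the orientation; vel is the mean speed in m/s.
- ctrl.set_joints(angles): joint-space move.
- ctrl.gripper_open() and ctrl.grasp(effort=None): open the fingers fully, or close them until they stop; effort is the grip in N (None keeps the last).
- ctrl.wait(seconds).
- kinematics.solve_ik(position, orientation): joint angles nearest the present ones, or None.
- ctrl.get_obs(): the state.
- optics.snapshot(name): name is "scene" or "top"; returns a dict with "pixels" (480x640x3 uint8, red, green, blue), "fx", "fy", "cx", "cy" (pixels), "cam_to_world" (4x4, takes a point from camera to world coordinates). Camera axes: x right, y down, z forward; pixel columns grow to the right and rows downward; lengths in m; the calibration is good to about 2 mm. A picture is of the moment at which its call begins. There is no depth.
A pose or a line that the arm cannot do raises ctrl.Unreachable and nothing moves.
- ctrl.finish_job(): hands the job in; it is judged then, once.
Trained networks look in a picture, given as the dict that the camera call returned (one of the last four; its "shot" number tells which), for a name from the list of things; names that differ only in an ending like _2 or _b are one class to them, and where a whole thing is asked for, a point or a joint stands for the part that bears it (a point fixed in the world has none). Each returns a list of dicts, best first, with "p" (0 to 1); they miss things now and then, are a little off and sometimes report something else, mostly with a low value. They report only what shows in the picture. A call takes as long as a camera call.
- optics.regions_of(picture, thing): "pixels" (480x640 bool, what is visible of it) and "box" ([left, top, right, bottom] in pixels, round what is visible of it).
The state is a dict: "time_s": time; "joint_positions": joint angles; "qvel": joint speeds; "tau": joint torques, N m; "tcp_pos": TCP position; "eef_rot": TCP orientation; "ft_force": force on the tool from outside, world axes, zero at the start; "wrist_torque": the same for the moment, N m; "finger_gap": opening from 0.0 (shut) to 1.0 (fully open); "grasp_force": force on a finger pad.
Only numpy, scipy, OpenCV 4.12 (cv2) and the standard library are available. Lean on these libraries where they do the work, as an engineer would, in place of code of your own. Each camera call takes 0.05 s, during which the arm holds its last target. There are 200 camera calls.

## Working session

There is one attempt and no reset: what is moved stays moved. The work goes in short steps, each a Python script; the robot and the scene stay as the last script left them, time stands still between calls to the robot, and variables do not carry over. Pictures are saved under pics/ and viewed, at most 10 in all, crops included, and the job is handed in when it is done.

```bash
mkdir -p pics; ls
python3 - <<'E'
from bench import ctrl, kinematics, optics
import cv2,numpy as np
o=ctrl.get_obs(); print(o, ctrl.grasp_offset)
for n in("scene","top"):
    s=optics.snapshot(n); cv2.imwrite(f"pics/{n}0.png",s["pixels"][:,:,::-1])
    print(n,s["fx"],s["fy"],s["cx"],s["cy"],np.round(s["cam_to_world"],4).tolist())
    for t in("blue_console","selector","grey_console","selector_grip"):
        for r in optics.regions_of(s,t)[:3]:
            v,u=np.nonzero(r["pixels"]); print(t,r["p"],r["box"],u.mean(),v.mean(),len(u))
E
```

```text
pics
{'time_s': 0.0, 'joint_positions': array([ 1.04058793e+00,  1.31164911e-01,  1.48932495e+00,  1.72132619e-05,
        1.52300063e+00, -8.53840480e-02]), 'qvel': array([-0.00010601, -0.00156853, -0.00028019,  0.00039072, -0.0004909 ,
        0.00111451]), 'tau': array([-2.92424345e-03, -5.69426250e+01, -5.00522053e+01, -3.36567300e-04,
        1.58741319e-02, -2.13830191e-06]), 'tcp_pos': array([0.25792658, 0.54125295, 0.30281699]), 'eef_rot': array([-2.95677174e-04,  2.20583329e-01,  9.75367671e-01, -9.01722135e-04]), 'ft_force': array([-0.67137268, -0.05157922,  0.08119602]), 'wrist_torque': array([-0.00242268,  0.01905788, -0.01063621]), 'grasp_force': 0.0, 'finger_gap': 0.993609491056029} 0.0539
scene 458.46326095738675 458.46326095738675 318.0000269755174 233.65523763779672 [[-0.62, 0.4628, -0.6336, 1.2038], [0.7846, 0.3721, -0.4959, 0.482], [0.0063, -0.8046, -0.5938, 0.7058], [0.0, 0.0, 0.0, 1.0]]
blue_console 0.97 [202.0, 190.0, 286.7, 279.0] 246.53769887018677 235.81369610329722 4337
blue_console 0.22 [485.8, 275.5, 524.6, 342.1] 505.03047895500725 312.59143686502176 1378
[... 378 characters left out ...]
06890722543943 316.31418770584867 241.93253157205305 [[-0.0204, -0.9878, 0.1543, 0.4174], [-0.9993, 0.0155, -0.0328, 0.0042], [0.03, -0.1549, -0.9875, 1.1398], [0.0, 0.0, 0.0, 1.0]]
blue_console 0.61 [348.0, 177.2, 427.4, 261.3] 387.3239849309334 219.83654248639598 4778
selector 0.23 [349.1, 174.3, 429.5, 263.0] 387.2813552188552 219.66498316498317 4752
grey_console 0.87 [174.1, 194.0, 244.3, 278.0] 206.27119968737787 235.31262211801484 5118
grey_console 0.24 [376.2, 209.0, 404.4, 234.5] 390.23674242424244 222.6875 528
selector_grip 0.78 [375.9, 208.8, 404.3, 233.9] 390.2883817427386 222.4792531120332 482
selector_grip 0.6 [282.2, 136.9, 308.7, 173.2] 294.70365699873895 152.8095838587642 793
```

Run:
```python
import cv2
a=cv2.imread("pics/top0.png");b=cv2.imread("pics/scene0.png")
c=cv2.resize(a[160:280,320:450],None,fx=4.6,fy=4.6,interpolation=cv2.INTER_CUBIC); cv2.imwrite("pics/topc.png",c)
```

```text
(no output)
```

View pics/top0.png

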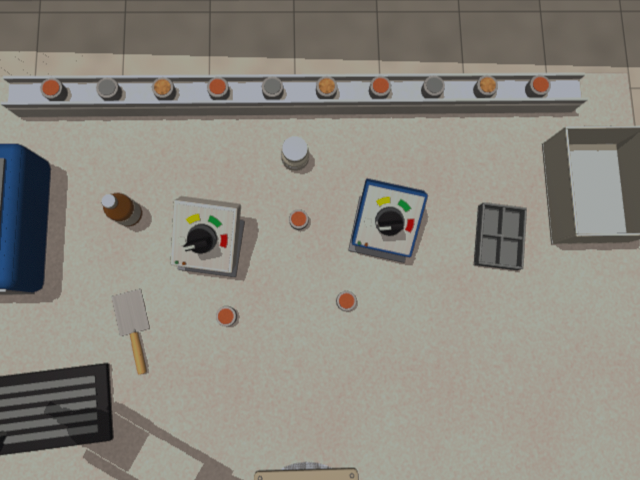

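View pics/topc.png

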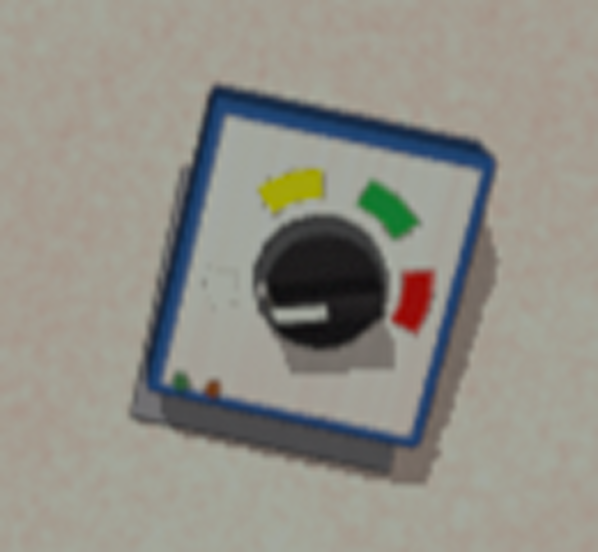

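View pics/scene0.png

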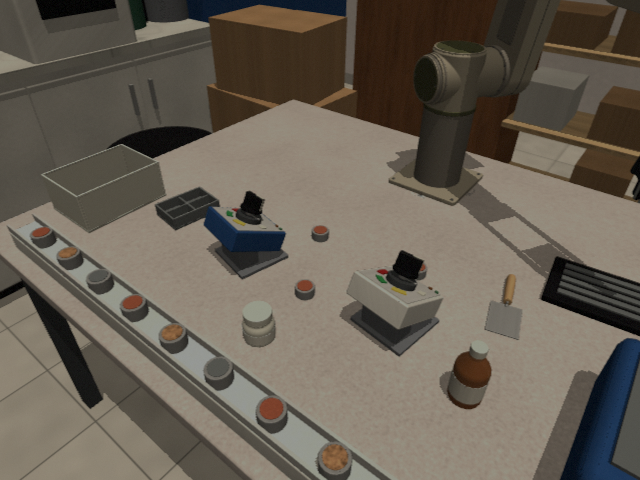

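The pictures show the blue box with its knob at (390,221) in the top view, pointer to the left on white. The yellow arc is at (383,201), green at (404,206) and red at (410,225). Next I fit the box pose from the arc centroids in both cameras.

```bash
cat > h.py <<'E'
from bench import ctrl, kinematics, optics
import cv2,numpy as np,json
from scipy.optimize import least_squares
from scipy.spatial.transform import Rotation as R
def proj(s,P):
    T=np.linalg.inv(s["cam_to_world"]); p=T[:3,:3]@P+T[:3,3]
    return np.array([s["fx"]*p[0]/p[2]+s["cx"],s["fy"]*p[1]/p[2]+s["cy"]])
def frame(x,y,yaw):
    c=np.array([np.cos(yaw),np.sin(yaw),0]);z=np.array([0,0,1.]);t=np.radians(25)
    return np.array([x,y,.105]),np.cos(t)*z-np.sin(t)*c,np.cos(t)*c+np.sin(t)*z,np.cross(z,c) # centre,n,up,left
def d(f,a): return np.cos(a)*f[3]+np.sin(a)*f[2]
E
python3 - <<'E'
from h import *
obs=[];sh={}
for n in("top","scene"):
    s=optics.snapshot(n);sh[n]=s
    b=[348,177,428,262] if n=="top" else [202,190,287,280]
    hsv=cv2.cvtColor(s["pixels"],cv2.COLOR_RGB2HSV)
    for a,(lo,hi) in zip((1,2,3),((24,35),(45,85),(0,5))):
        m=np.zeros((480,640),np.uint8);sub=hsv[b[1]:b[3],b[0]:b[2]]
        m[b[1]:b[3],b[0]:b[2]]=((sub[...,0]>=lo)&(sub[...,0]<=hi)&(sub[...,1]>130)&(sub[...,2]>70))
        k,_,st,c=cv2.connectedComponentsWithStats(m)
        if k<2: continue
        i=1+st[1:,4].argmax();print(n,a,st[i],c[i].round(1))
        if n=="top" or st[i,4]>25: obs.append((n,a,c[i]))
def res(p,o=obs):
    f=frame(*p[:3]); return np.concatenate([proj(sh[n],f[0]+p[3]*d(f,a*np.pi/3))-c for n,a,c in o])
for o in (obs,[q for q in obs if q[0]=="top"]):
    r=least_squares(lambda p:res(p,o),[.6,-.13,-.2,.045],loss="soft_l1"); print(r.x,r.fun.round(1))
    p=r.x;f=frame(*p[:3])
    for n in sh: print(n,"grip top px",proj(sh[n],f[0]+f[1]*.063).round(1), "panel corners",[proj(sh[n],f[0]+i*.07*f[2]+j*.065*f[3]).round(0).tolist() for i in(1,-1) for j in(1,-1)])
    def lr(a): return [proj(sh["top"],f[0]+f[1]*.063+k*d(f,a)) for k in (.024,0)]
    for a in np.arange(-.5,0,.1):
        q=lr(a);v=q[0]-q[1];print(a.round(2),np.round(q,1).tolist(),np.arctan2(v[1],-v[0]).round(3))
    if o is obs: json.dump(p.tolist(),open("p.json","w"))
E
```

```text
top 1 [376 197  14   9  82] [383.  200.5]
top 2 [399 200  11  11  66] [403.9 205.1]
top 3 [405 219   9  13  76] [409.6 224.6]
scene 1 [233 219  12   7  30] [239.1 221.9]
scene 2 [227 212   5   4  17] [228.9 213.6]
scene 3 [233 209   5   3   9] [235.1 209.6]
[ 0.62125844 -0.18258252 -0.20622741  0.04366332] [-0.2  0.7 -0.2  0.1  0.3  0.1 -0.7  1.2]
top grip top px [392.  228.2] panel corners [[365.0, 182.0], [428.0, 194.0], [352.0, 247.0], [412.0, 258.0]]
scene grip top px [254.6 194. ] panel corners [[237.0, 232.0], [206.0, 206.0], [286.0, 232.0], [255.0, 208.0]]
-0.5 [[380.2, 231.7], [392.0, 228.2]] 0.293
-0.4 [[379.9, 230.6], [392.0, 228.2]] 0.198
-0.3 [[379.7, 229.4], [392.0, 228.2]] 0.102
-0.2 [[379.7, 228.2], [392.0, 228.2]] 0.006
-0.1 [[379.8, 227.0], [392.0, 228.2]] -0.091
[ 0.62228992 -0.1822729  -0.22830699  0.0436425 ] [ 0.1  0.  -0.1 -0.1  0.   0.1]
top grip top px [391.5 227.6] panel corners [[366.0, 181.0], [428.0, 194.0], [351.0, 245.0], [411.0, 258.0]]
scene grip top px [254.5 194.4] panel corners [[236.0, 232.0], [206.0, 206.0], [286.0, 233.0], [256.0, 209.0]]
-0.5 [[379.6, 230.9], [391.5, 227.6]] 0.272
-0.4 [[379.4, 229.8], [391.5, 227.6]] 0.176
-0.3 [[379.2, 228.6], [391.5, 227.6]] 0.081
-0.2 [[379.2, 227.4], [391.5, 227.6]] -0.016
-0.1 [[379.3, 226.2], [391.5, 227.6]] -0.112
```

```bash
cat >> h.py <<'E'
p=[0.6220,-0.1824,-.222]
f=frame(*p); c,n,up,left=f
def quat(a,s):
    x=s*d(f,a); M=np.column_stack([x,np.cross(-n,x),-n]); q=R.from_matrix(M).as_quat(); return q[[3,0,1,2]]
def tcp(h): return c+n*(h+ctrl.grasp_offset)   # h: grasp point height above panel along the axis
def st(tag=""):
    o=ctrl.get_obs(); M=R.from_quat(o["eef_rot"][[1,2,3,0]]).as_matrix()
    F=o["ft_force"]; lat=F-n*(F@n)
    a=(o["tcp_pos"]-c)@n-ctrl.grasp_offset
    print(tag,"t%.1f h%.4f Fn%.1f Flat[%.1f up %.1f left] Tn%.2f gap%.3f gf%.0f j6 %.3f"%(o["time_s"],a,F@n,F@up,F@left,o["wrist_torque"]@n,o["finger_gap"],o["grasp_force"],o["joint_positions"][5]))
    return o
E
python3 - <<'E'
from h import *
for s in(1,-1):
    for a in(-.3,1,2.1,2.4):
        for h in (.047,.16):
            j=kinematics.solve_ik(tcp(h),quat(a,s)); print(s,a,h,None if j is None else np.round(j,2))
E
```

```text
1 -0.3 0.047 [-0.41 -0.08  1.96  0.11  0.84 -0.55]
1 -0.3 0.16 [-0.43 -0.32  1.97  0.1   1.07 -0.54]
1 1 0.047 [-0.41 -0.08  1.96  0.11  0.84  0.75]
1 1 0.16 [-0.43 -0.32  1.97  0.1   1.07  0.76]
1 2.1 0.047 [-0.41 -0.08  1.96  0.11  0.84  1.85]
1 2.1 0.16 [-0.43 -0.32  1.97  0.1   1.07  1.86]
1 2.4 0.047 [-0.41 -0.08  1.96  0.11  0.84  2.15]
1 2.4 0.16 [-0.43 -0.32  1.97  0.1   1.07  2.16]
-1 -0.3 0.047 [-0.41 -0.08  1.96  0.11  0.84  2.6 ]
-1 -0.3 0.16 [-0.43 -0.32  1.97  0.1   1.07  2.6 ]
-1 1 0.047 [-0.41 -0.08  1.96  0.11  0.84 -2.39]
-1 1 0.16 [-0.43 -0.32  1.97  0.1   1.07 -2.38]
-1 2.1 0.047 [-0.41 -0.08  1.96  0.11  0.84 -1.29]
-1 2.1 0.16 [-0.43 -0.32  1.97  0.1   1.07 -1.28]
-1 2.4 0.047 [-0.41 -0.08  1.96  0.11  0.84 -0.99]
-1 2.4 0.16 [-0.43 -0.32  1.97  0.1   1.07 -0.98]
```

Run:
```python
from h import *
ctrl.move_ptp(tcp(.16),quat(-.3,1)); st("above")
s=optics.snapshot("top");s2=optics.snapshot("scene")
ctrl.movel(tcp(.075),vel=.15); st("near")
s2=optics.snapshot("scene")
im=np.hstack([cv2.resize(x["pixels"][v:v+120,u:u+130,::-1],None,fx=3,fy=3,interpolation=cv2.INTER_CUBIC) for x,u,v in((s,325,150),(s2,190,130))]);cv2.imwrite("pics/near.png",im)
```

```text
above t3.3 h0.1600 Fn0.7 Flat[-0.0 up -0.2 left] Tn-0.02 gap0.996 gf0 j6 -0.542
near t4.1 h0.0754 Fn0.7 Flat[0.3 up -0.2 left] Tn-0.01 gap0.998 gf0 j6 -0.544
```

View pics/near.png

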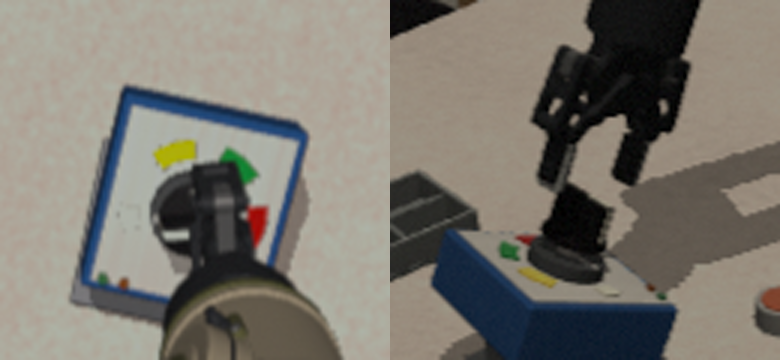

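The fingers straddle the bar in the scene view, at about (570,190) in the right half, and are aligned with it. I'll descend and grip.

Run:
```python
from h import *
ctrl.movel(tcp(.055),vel=.1); st("down")
ctrl.grasp(35); st("grip")
for k in range(1,6):
    ctrl.movel(tcp(.055-.0025*k),vel=.03); o=st("push")
    if abs(o["ft_force"]@n)>35: break
```

```text
down t4.5 h0.0552 Fn-0.3 Flat[1.5 up 0.1 left] Tn-0.01 gap0.996 gf0 j6 -0.546
grip t5.2 h0.0548 Fn3.1 Flat[-3.3 up -1.9 left] Tn0.05 gap0.155 gf40 j6 -0.546
push t5.4 h0.0523 Fn4.8 Flat[-4.1 up -1.7 left] Tn0.04 gap0.157 gf40 j6 -0.546
push t5.7 h0.0499 Fn5.9 Flat[-4.3 up -1.6 left] Tn-0.02 gap0.157 gf41 j6 -0.546
push t5.9 h0.0475 Fn8.0 Flat[-5.7 up -2.7 left] Tn0.03 gap0.151 gf41 j6 -0.546
push t6.2 h0.0453 Fn12.4 Flat[-7.4 up -3.5 left] Tn-0.05 gap0.155 gf42 j6 -0.546
push t6.4 h0.0445 Fn39.9 Flat[-17.7 up -1.4 left] Tn-0.03 gap0.155 gf46 j6 -0.546
```

```bash
cat >> h.py <<'E'
def ang(a,h): ctrl.set_joints(kinematics.solve_ik(tcp(h),quat(a,1)))
E
python3 - <<'E'
from h import *
ctrl.movel(tcp(.0457),vel=.03); st("in")
for a in (-.2,0,.25,.5):
    ang(a,.0457); o=st("a%.2f"%a)
    if abs(o["wrist_torque"]@n)>1.5 or np.linalg.norm(o["ft_force"])>60: print("STOP");break
else:
    for h in(.0475,.0485,.0495):
        ctrl.movel(tcp(h),vel=.03); o=st("pull")
        if o["ft_force"]@n<-8: break
E
```

```text
in t6.7 h0.0460 Fn9.0 Flat[-6.3 up -2.4 left] Tn0.03 gap0.158 gf42 j6 -0.546
a-0.20 t6.9 h0.0458 Fn8.8 Flat[-6.2 up -4.6 left] Tn-0.05 gap0.156 gf42 j6 -0.445
a0.00 t7.2 h0.0457 Fn8.4 Flat[-7.0 up -2.9 left] Tn-0.02 gap0.157 gf42 j6 -0.245
a0.25 t7.6 h0.0456 Fn8.7 Flat[-8.0 up -3.7 left] Tn-0.02 gap0.156 gf42 j6 0.004
a0.50 t8.0 h0.0455 Fn9.0 Flat[-8.1 up -3.7 left] Tn-0.01 gap0.155 gf42 j6 0.254
pull t8.2 h0.0472 Fn8.1 Flat[-7.9 up -3.6 left] Tn0.00 gap0.157 gf42 j6 0.254
pull t8.4 h0.0481 Fn6.0 Flat[-7.5 up -3.5 left] Tn-0.00 gap0.156 gf41 j6 0.254
pull t8.7 h0.0485 Fn-5.9 Flat[-4.5 up -3.9 left] Tn0.00 gap0.151 gf39 j6 0.254
```

Run:
```python
from h import *
a=.5
while a<1.40:
    a+=.1 if a<.68 else .03
    ang(a,.0495); o=st("a%.2f"%a)
    if o["ft_force"]@n>2: print("CLICK?");break
    if abs(o["wrist_torque"]@n)>1.5: print("STOP");break
```

```text
a0.60 t8.9 h0.0485 Fn-5.9 Flat[-5.6 up -4.2 left] Tn-0.18 gap0.157 gf39 j6 0.354
a0.70 t9.2 h0.0486 Fn-4.6 Flat[-6.2 up -4.9 left] Tn-0.12 gap0.158 gf40 j6 0.453
a0.73 t9.4 h0.0486 Fn-4.9 Flat[-7.5 up -5.9 left] Tn0.03 gap0.157 gf40 j6 0.483
a0.76 t9.7 h0.0486 Fn-2.7 Flat[-6.6 up -3.9 left] Tn-0.01 gap0.160 gf40 j6 0.513
a0.79 t9.9 h0.0486 Fn-2.2 Flat[-7.4 up -4.4 left] Tn-0.06 gap0.157 gf40 j6 0.543
a0.82 t10.2 h0.0486 Fn-1.8 Flat[-7.5 up -3.8 left] Tn-0.04 gap0.157 gf40 j6 0.573
a0.85 t10.4 h0.0487 Fn0.2 Flat[-7.8 up -3.2 left] Tn-0.01 gap0.152 gf40 j6 0.603
a0.88 t10.7 h0.0490 Fn5.0 Flat[-10.2 up -3.2 left] Tn-0.11 gap0.161 gf41 j6 0.633
CLICK?
```

Run:
```python
from h import *
ang(.93,.0495); st("fwd")
for h in(.0505,.0515,.053,.055):
    ctrl.movel(tcp(h),vel=.03); o=st("pull")
    if o["ft_force"]@n<-6: break
```

```text
fwd t10.9 h0.0491 Fn6.3 Flat[-11.5 up -3.8 left] Tn-0.01 gap0.158 gf41 j6 0.683
pull t11.2 h0.0501 Fn5.4 Flat[-11.5 up -4.5 left] Tn-0.04 gap0.156 gf41 j6 0.683
pull t11.4 h0.0511 Fn5.3 Flat[-10.7 up -3.7 left] Tn0.01 gap0.159 gf41 j6 0.683
pull t11.7 h0.0525 Fn3.3 Flat[-10.4 up -3.5 left] Tn0.04 gap0.156 gf41 j6 0.683
pull t11.9 h0.0545 Fn3.1 Flat[-10.4 up -3.6 left] Tn-0.05 gap0.156 gf41 j6 0.683
```

Run:
```python
from h import *
ctrl.gripper_open(); ctrl.wait(.4); st("open")
s=optics.snapshot("scene");ctrl.movel(tcp(.055),vel=.05);
cv2.imwrite("pics/y.png",cv2.resize(s["pixels"][130:250,190:320,::-1],None,fx=5,fy=5,interpolation=cv2.INTER_CUBIC)[:,:650])
ctrl.grasp(35); st("grip")
for h in(.0525,.050,.0475,.0457):
    ctrl.movel(tcp(h),vel=.03); o=st("push")
    if abs(o["ft_force"]@n)>35: print("STOP");break
```

```text
open t13.0 h0.0550 Fn0.5 Flat[-0.1 up 0.5 left] Tn0.04 gap0.998 gf0 j6 0.684
grip t14.0 h0.0549 Fn3.5 Flat[-0.9 up 4.3 left] Tn-0.01 gap0.152 gf40 j6 0.684
push t14.2 h0.0524 Fn3.4 Flat[-2.8 up 4.8 left] Tn0.01 gap0.156 gf41 j6 0.684
push t14.5 h0.0500 Fn6.1 Flat[-4.2 up 4.0 left] Tn-0.04 gap0.154 gf41 j6 0.684
push t14.7 h0.0476 Fn7.2 Flat[-4.4 up 3.7 left] Tn-0.03 gap0.159 gf41 j6 0.684
push t15.0 h0.0459 Fn8.1 Flat[-5.0 up 4.6 left] Tn0.02 gap0.155 gf41 j6 0.684
```

View pics/y.png

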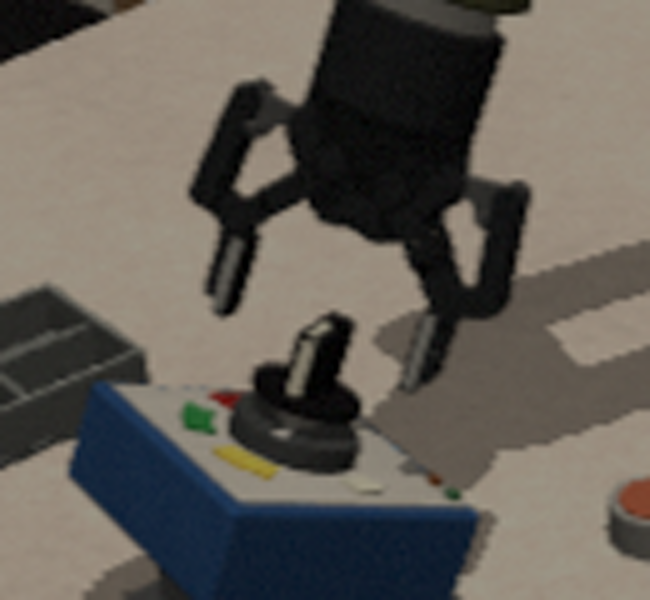

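The knob points at yellow (pointer at (300,370)) and its flange stands clear of the collar, so it is sprung out. The push felt the spring over its full travel as well. Now on to green.

Run:
```python
from h import *
def bad(o): return abs(o["wrist_torque"]@n)>1.5 or np.linalg.norm(o["ft_force"])>60
for a in(1.1,1.4,1.72):
    ang(a,.0457); o=st("a%.2f"%a)
    if bad(o): raise SystemExit("STOP")
for h in(.0475,.0485,.0495): ctrl.movel(tcp(h),vel=.03); o=st("pull")
a=1.72
while a<2.08:
    a+=.03
    ang(a,.0495); o=st("a%.2f"%a)
    if o["ft_force"]@n>4: print("CLICK?");break
    if bad(o): print("STOP");break
```

```text
a1.10 t15.3 h0.0460 Fn7.4 Flat[-4.4 up 3.4 left] Tn-0.02 gap0.156 gf41 j6 0.855
a1.40 t15.7 h0.0460 Fn8.2 Flat[-4.9 up 1.7 left] Tn0.01 gap0.159 gf41 j6 1.154
a1.72 t16.1 h0.0460 Fn8.9 Flat[-5.2 up 1.3 left] Tn-0.04 gap0.153 gf41 j6 1.474
pull t16.3 h0.0478 Fn7.4 Flat[-4.8 up 0.7 left] Tn-0.01 gap0.149 gf41 j6 1.474
pull t16.6 h0.0485 Fn5.4 Flat[-3.7 up 0.4 left] Tn-0.04 gap0.151 gf41 j6 1.474
pull t16.8 h0.0488 Fn-7.8 Flat[-0.2 up -0.2 left] Tn0.03 gap0.154 gf39 j6 1.474
a1.75 t17.1 h0.0489 Fn-9.4 Flat[2.2 up -0.1 left] Tn0.02 gap0.155 gf38 j6 1.504
a1.78 t17.3 h0.0489 Fn-9.8 Flat[0.5 up -0.8 left] Tn-0.05 gap0.155 gf39 j6 1.534
a1.81 t17.6 h0.0490 Fn-10.1 Flat[0.9 up -1.0 left] Tn0.03 gap0.155 gf38 j6 1.563
a1.84 t17.8 h0.0491 Fn-10.8 Flat[0.6 up -1.1 left] Tn-0.05 gap0.155 gf38 j6 1.593
a1.87 t18.1 h0.0492 Fn-9.8 Flat[-1.1 up -2.3 left] Tn-0.07 gap0.151 gf39 j6 1.623
a1.90 t18.3 h0.0494 Fn-5.9 Flat[-2.7 up -2.3 left] Tn-0.10 gap0.153 gf39 j6 1.653
a1.93 t18.6 h0.0499 Fn3.3 Flat[-7.0 up -3.1 left] Tn-0.17 gap0.157 gf40 j6 1.683
a1.96 t18.8 h0.0501 Fn5.4 Flat[-8.9 up -2.3 left] Tn0.03 gap0.159 gf41 j6 1.713
CLICK?
```

Run:
```python
from h import *
ang(1.98,.0497); st("fwd")
for h in(.051,.053,.055):
    ctrl.movel(tcp(h),vel=.03); o=st("pull")
ctrl.gripper_open(); ctrl.wait(.3); st("open")
ctrl.movel(tcp(.19),vel=.15); ctrl.wait(.3); st("away")
ss=[optics.snapshot(x) for x in("top","scene")]
im=np.hstack([cv2.resize(x["pixels"][v:v+120,u:u+130,::-1],None,fx=3,fy=3,interpolation=cv2.INTER_CUBIC) for x,u,v in((ss[0],325,150),(ss[1],190,130))]);cv2.imwrite("pics/end.png",im)
```

```text
fwd t19.1 h0.0503 Fn6.2 Flat[-8.7 up -2.1 left] Tn0.03 gap0.154 gf41 j6 1.733
pull t19.3 h0.0516 Fn3.8 Flat[-7.7 up -2.6 left] Tn-0.01 gap0.157 gf41 j6 1.733
pull t19.6 h0.0535 Fn4.6 Flat[-7.6 up -2.0 left] Tn-0.02 gap0.154 gf40 j6 1.733
pull t19.8 h0.0553 Fn2.4 Flat[-8.3 up -1.0 left] Tn-0.05 gap0.157 gf40 j6 1.734
open t20.8 h0.0550 Fn0.1 Flat[-0.1 up -0.1 left] Tn-0.02 gap0.998 gf0 j6 1.734
away t22.2 h0.1893 Fn0.4 Flat[-0.4 up 0.0 left] Tn-0.02 gap1.000 gf0 j6 1.738
```

View pics/end.png

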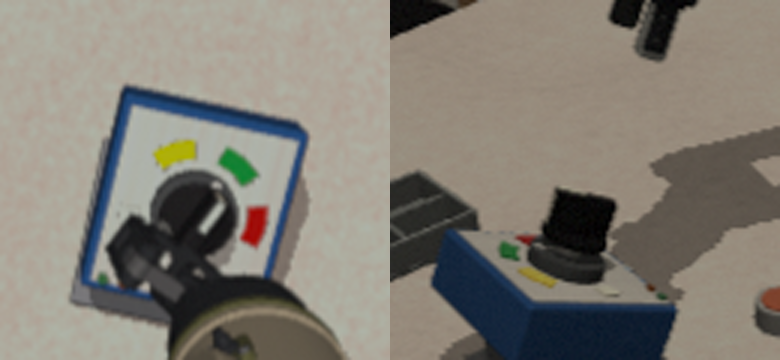

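The pointer at (215,195) in the top view points to green, the flange stands clear of the collar as at the start, and the gripper is away from the box.

```bash
python3 -c "
from bench import ctrl
print(ctrl.finish_job())"
```

```text
the job is handed in; nothing more can be done
None
```

The blue selector was turned from standby to flush, where it clicked and sprang fully out, and then on to measure, where it is sprung out and released; the job was handed in at about 22 s, and I saw no verdict.

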